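Tilt the gel tray out of its tank and lay it on the light box

ROBOT

A 6-joint arm with a two-finger parallel gripper is mounted at the origin on a cart in front of the work surface, level with it; the furniture and walls round the work are solid. World frame = base frame: x ahead of the robot, y to its left, z up, the work surface at z = 0. Lengths are in m, angles in rad, forces in N, time in s.
With the tool pointing down it reaches from about 0.35 to 0.8 m from the base axis. Payload 7.3 kg.
Tool frame: the origin (TCP) lies between the finger pads; the fingertips stand 25 mm ahead of it and the grasp point (between the pads) lies 6 mm ahead of it (r.tip_extent is the distance from the TCP to the fingertips, in m); z points along the fingers, y is the direction in which the jaws open and shut (so a half turn about z gives the same grasp; the last joint's range is limited). The gripper opens to 85 mm and grips with 20 to 120 N. Pads are 22 mm wide; open, the fingers measure 114 mm over their backs; the gripper's body (76 mm by 85 mm) begins 54 mm behind the grasp point. The pads swing forward as they close: fully open they stand 13 mm farther back than shut.
Start: joints at [-1.452, 0.342, 1.524, -0, 1.275, -0.146], TCP at [0.137, -0.507, 0.256] pointing down, gripper open.
Joint ranges: [-2.53, 2.53], [-0.77, 2.02], [0.04, 2.7], [-1, 4.14], [0.28, 2.66], [-3.11, 3.11]. Speed limits (rad/s): [2.57, 2.57, 3.14, 3.14, 3.14, 3.14].

INTERFACE

Orientations are given as a unit quaternion [x, y, z, w].
In Python, from workcell import r, command_gripper, optics gives the robot as it stands. The module is installed in compiled form; this text tells all that it offers. Calls block until the motion is done:
- r.reach(position, orientation): joint-space move of the TCP to a pose.
- r.move_straight(position, orientation=None, speed=0.15, max_force=None): straight line of the TCP; orientation=None keeps the orientation; speed is the mean speed in m/s. With max_force (N) it stops when the force on the tool has changed by that much, and returns True; else False.
- r.movej(angles): joint-space move.
- command_gripper(opening, force=None): finger opening in m; force is the grip in N (None keeps the last); returns when the fingers have stopped.
- r.hold(seconds).
- r.solve_ik(position, orientation): joint angles nearest the present ones, or None.
- r.read_state(): the state.
- optics.get_image(name): name is "scene" or "side" or "wrist"; returns (picture, depth): 480x640x3 uint8, red, green, blue; 480x640 float32, m along the optical axis (not along the pixel's ray), 0 where there is no reading.
- optics.camera_model(name): a dict with "K" (3x3 intrinsics, pixels), "R" (3x3) and "t" (3): a world point X has camera coordinates R X + t; the wrist camera has in their place "tool_from_camera" (4x4, takes a point from camera to tool coordinates, whose origin is the TCP and whose axes are the flange's). Camera axes: x right, y down, z forward; pixel columns grow to the right and rows downward; lengths in m; the calibration is good to about 2 mm. The wrist camera is an equidistant fisheye: a pixel r from the principal point sees the ray r / f radians off the axis. A picture is of the moment at which its call begins: read the wrist's pose just before it. camera_model takes no time and is no camera call.
A pose or a line that the arm cannot do raises r.PlanningError and nothing moves.
- r.finish_job(): hands the job in, once; it reports no verdict.
The state is a dict: "time_s": time; "joint_positions": joint angles; "dq": joint speeds; "tau": joint torques, N m; "eef_pos": TCP position; "eef_rot": TCP orientation; "contact_force": force on the tool from outside, world axes, zero at the start; "torque": the same for the moment, N m; "grip_width": finger opening in m.
Only numpy, scipy, OpenCV 4.12 (cv2) and the standard library are available. Lean on these libraries where they do the work, as an engineer would, in place of code of your own. Each camera call takes 0.05 s, during which the arm holds its last target.

TASK

Take the white gel tray out of the narrow grey gel tank: one end of it is caught under the black electrode housing, so raise the end with the upright pull plate first and draw the tray out at a slant. Then lay it flat on the light box, fully inside the raised frame, set down gently rather than dropped, and let go. Leave the beaker, the flask and the brown bottle standing where they are.

Things in the scene. Friction and masses are not known exactly. Their poses are not given: they have to be found in the camera images.
- tank: Grey gel tank, fixed to the counter: an open-topped trough, outside 170 (its x) x 96 (y) x 62 mm high, walls 5 mm, floor 6 mm thick, inside 160 x 86 mm. Origin at the centre of its underside, z up. The end with the black electrode housing is -x (toward the robot, give or take the yaw); the opening left above is 130 mm long, shorter than the tray.
- tank_housing (a point): Lower inner edge of the tank's black electrode housing, mid-width (tank x = -50 mm, z = 34 mm), axes as the tank's. From here the housing reaches 30 mm back to the -x end wall and up to 64 mm above the counter (two terminals to 74 mm), over the full inside width; below it 28 mm is clear above the tank floor.
- tray: White gel tray, loose, 110 to 200 g: plate 150 (its x) x 66 (y) x 5 mm, rims along both long edges to 8 mm. Upright pull plate 10 mm thick (x), 50 wide (y), centred at x = +38 mm, top 45 mm above the underside. Origin: centre of the underside, z up. It starts flat on the tank floor, nearly parallel to the tank, -x end under the housing, pull plate's middle about 42 mm from the inside of the tank's +x wall.
- tray_center (a point): Middle of the tray's 5 mm plate (2.5 mm above its underside), axes as the tray's.
- tray_pull (a point): The place to grip: middle of the tray's upright pull plate, 25 mm above the tray's underside (20 mm above the plate, 20 mm below the pull plate's top); x is across its 10 mm thickness, y along its 50 mm width.
- light_box: White light box, fixed to the counter, 201 x 122 mm, origin at the centre of its underside, z up, its long side along its x. Flat panel 180 (x) x 100 (y) mm, 31.5 mm above the counter, inside a raised grey frame whose top is 39.5 mm above the counter.
- beaker: Glass beaker, 54 mm across, 68 mm tall, standing to the left of tank and light box; origin at the centre of its underside. Not to be disturbed.
- flask: Conical glass flask, 62 mm across, 103 mm tall, further to the left; origin at the centre of its underside. Not to be disturbed.
- brown_bottle: Small brown bottle with a black cap, 50 mm across, 92 mm tall, to the right of tank and light box; origin at the centre of its underside. Not to be disturbed.
- retort_stand: Fixed burette stand behind the work, an obstacle only: base plate 208 (x) x 155 (y) x 26 mm, origin at the middle of its underside; a tall upright rod, and glass taps reaching to 35 mm on the robot's side of the origin, 0.25 m and more above the counter. Swing the arm past it close to the robot.

How it is judged:
On the way:
1. The tray's pull-plate end has been raised (tray tilted more than 0.2 rad) with the tray still in the tank (angle between tray's own z axis and vertical above 0.2 rad and horizontal distance between tray_center and tank below 0.09 m and height (world z) of tray_center below 0.12 m).
At the end, for the whole second after the job is handed in: The tray rests flat (within 0.05 rad, right way up) on the light box panel inside its frame (tray centre within 22 mm along and 24 mm across of the panel's centre, at panel height), at rest (x of tray_center in the frame of light_box between -0.022 and 0.022 m and y of tray_center in the frame of light_box between -0.024 and 0.024 m and z of tray_center in the frame of light_box between 0.028 and 0.038 m and angle between tray's own z axis and vertical below 0.05 rad and linear speed of tray below 0.02 m/s); the robot touches nothing.
It fails at once if the tray is dropped (falls faster than 0.5 m/s out of the fingers) (contact force between the fingers and tray below 0.1 N and linear speed of tray above 0.5 m/s).
It fails at once if the glass beaker is moved more than 30 mm or knocked over (distance of beaker from where it was at the start of the episode above 0.03 m or angle between beaker's own z axis and vertical above 0.5 rad).
It fails at once if the conical flask is moved more than 30 mm or knocked over (distance of flask from where it was at the start of the episode above 0.03 m or angle between flask's own z axis and vertical above 0.5 rad).
It fails at once if the brown bottle is moved more than 30 mm or knocked over (distance of brown_bottle from where it was at the start of the episode above 0.03 m or angle between brown_bottle's own z axis and vertical above 0.5 rad).
It also fails if it takes over 45 s, if anything falls off the work surface, if the arm or the gripper's body presses on something with over 40 N, if the wrist force passes 120 N, or if a joint passes its speed limit or range.

## Working session

There is one attempt and no reset: what is moved stays moved. The work goes in short steps, each a Python script; the robot and the scene stay as the last script left them, time stands still between calls to the robot, and variables do not carry over. Pictures are saved under pics/ and viewed, and the job is handed in when it is done.

```bash
mkdir -p pics; python3 - <<'E'
from workcell import r, optics
import cv2,numpy as np
for n in("scene","side"):
    im,d=optics.get_image(n); m=optics.camera_model(n)
    cv2.imwrite(f"pics/{n}0.png",im[:,:,::-1]); np.savez(f"{n}0.npz",im=im,d=d,**m); print(n,m)
print(optics.camera_model("wrist"));print(r.read_state(),r.tip_extent)
E
```

```text
scene {'K': array([[543.30321044,   0.        , 325.78825153],
       [  0.        , 543.30321044, 238.82852674],
       [  0.        ,   0.        ,   1.        ]]), 'R': array([[ 0.73986535, -0.67256766, -0.01587483],
       [-0.46345128, -0.49243616, -0.73669502],
       [ 0.4876599 ,  0.55241233, -0.67603879]]), 't': array([-0.54551625,  0.19570918,  1.27511523])}
side {'K': array([[565.35618646,   0.        , 320.33226056],
       [  0.        , 565.35618646, 233.84719314],
       [  0.        ,   0.        ,   1.        ]]), 'R': array([[ 0.99425939, -0.10459107,  0.02256033],
       [-0.04404205, -0.59221758, -0.80457357],
       [ 0.09751184,  0.79896123, -0.5934243 ]]), 't': array([-0.53807994, -0.05985239,  1.57032527])}
{'K': array([[371.64829954,   0.        , 319.66536045],
       [  0.        , 371.64829954, 239.44371679],
       [  0.        ,   0.        ,   1.        ]]), 'tool_from_camera': array([[ 4.18672751e-04, -9.48388683e-01, -3.17109968e-01,
         8.21187056e-02],
       [ 9.99999739e-01,  2.10310766e-04,  6.91294230e-04,
         1.11011373e-03],
       [
[... 152 characters left out ...]
000e+00]])}
{'time_s': 0.1, 'joint_positions': array([-1.45199784e+00,  3.42622323e-01,  1.52492713e+00,  1.09238772e-05,
        1.27537862e+00, -1.45995101e-01]), 'dq': array([-0.00273449, -0.0007091 , -0.00148031, -0.00092395,  0.00038311,
        0.00061974]), 'tau': array([ 9.82636484e-04, -4.34450197e+01, -2.46490449e+01, -1.82417511e-04,
        4.72127023e-03,  8.50453894e-07]), 'eef_pos': array([ 0.13738636, -0.50637353,  0.2557094 ]), 'eef_rot': array([ 9.91248329e-01,  1.32008729e-01,  1.43032169e-05, -6.67576255e-04]), 'contact_force': array([-0.4144716 , -0.44195779, -0.09584654]), 'torque': array([ 0.01168867,  0.03820707, -0.00027735]), 'grip_width': 0.08544132336099933} 0.025
```

View pics/scene0.png

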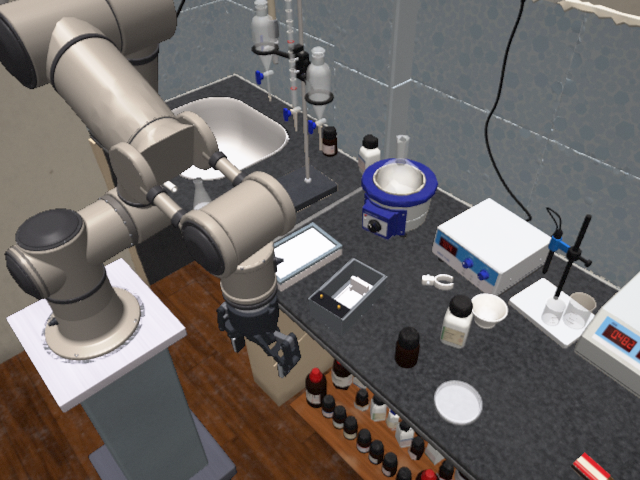

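View pics/side0.png

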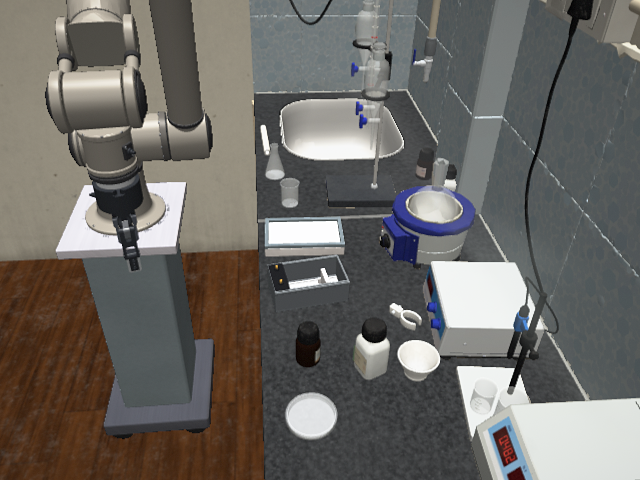

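Scene view: tank around (348,288), light box around (305,253), brown bottle at (407,347). In the side view, tank at (310,278), light box (304,235), beaker (290,192), flask (275,165). Next I'll enlarge these.

```bash
cat > h.py <<'E'
import numpy as np,cv2
def px2w(m,u,v,z):
    K,R,t=m['K'],m['R'],m['t']
    c=-R.T@t; d=R.T@np.linalg.inv(K)@np.array([u,v,1.])
    return c+d*(z-c[2])/d[2]
E
python3 - <<'E'
import cv2,numpy as np
d=np.load("side0.npz"); im=d['im'][205:315,250:360,::-1]
cv2.imwrite("pics/sc.png",cv2.resize(im,None,fx=5.4,fy=5.4,interpolation=cv2.INTER_CUBIC))
d=np.load("scene0.npz"); im=d['im'][215:330,265:395,::-1]
cv2.imwrite("pics/cc.png",cv2.resize(im,None,fx=5,fy=5,interpolation=cv2.INTER_CUBIC))
E
```

```text
(no output)
```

View pics/sc.png

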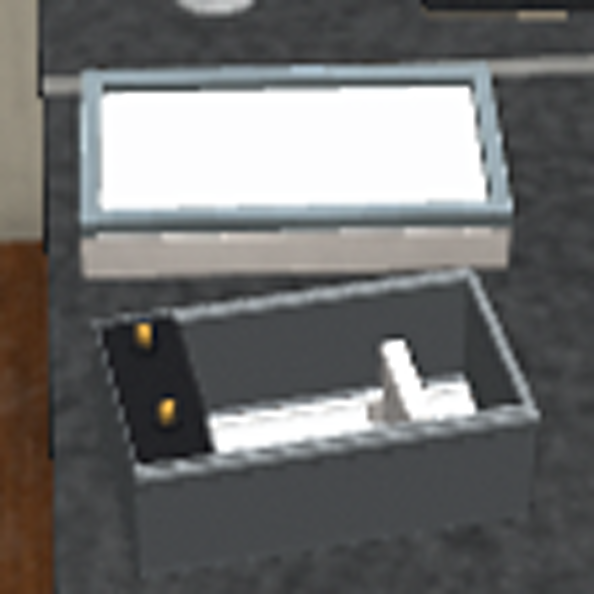

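View pics/cc.png

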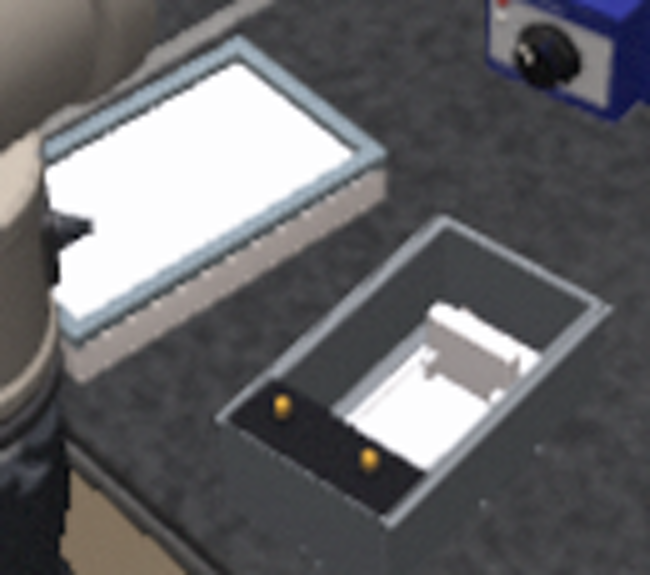

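Side crop: tank rim corners at about (100,322), (470,270), (538,415), (138,472). Light box frame corners at (82,72), (490,62), (512,215), (82,222). Pull plate top back end at (393,342).

```bash
python3 - <<'E'
from h import *
s=np.load("side0.npz"); c=np.load("scene0.npz")
def S(x,y,z): return px2w(s,250+(x+.5)/5.4-.5,205+(y+.5)/5.4-.5,z)
def C(x,y,z): return px2w(c,265+(x+.5)/5-.5,215+(y+.5)/5-.5,z)
def pr(n,P):
    P=np.array(P);print(n,P.mean(0).round(4));print(P[:,:2].round(4).tolist())
    for a,b in zip(P,np.roll(P,-1,0)): e=(b-a)[:2];print("  ",np.linalg.norm(e).round(4),np.degrees(np.arctan2(e[1],e[0])).round(1))
pr("tankS",[S(*p,.062) for p in[(100,322),(470,270),(538,415),(138,472)]])
pr("tankC",[C(*p,.062) for p in[(218,420),(443,217),(610,308),(388,525)]])
pr("lbS",[S(*p,.0395) for p in[(82,72),(490,62),(512,215),(82,222)]])
pr("pullC",[C(*p,.051) for p in[(428,310),(440,302),(540,348),(525,362)]])
print(S(393,342,.051))
for u,v in((290,206),(275,179),(308,363)): print(px2w(s,u,v,0))
E
```

```text
tankS [ 0.4719 -0.3691  0.062 ]
[[0.3835, -0.3323], [0.5461, -0.3089], [0.5619, -0.4067], [0.3959, -0.4284]]
   0.1642 8.2
   0.099 -80.8
   0.1675 -172.6
   0.0969 97.3
tankC [ 0.4735 -0.3685  0.062 ]
[[0.3828, -0.3319], [0.5495, -0.3079], [0.5642, -0.4057], [0.3975, -0.4287]]
   0.1684 8.2
   0.0989 -81.5
   0.1683 -172.1
   0.098 98.6
lbS [ 0.4788 -0.176   0.0395]
[[0.3808, -0.112], [0.5816, -0.1179], [0.5752, -0.242], [0.3777, -0.2323]]
   0.2009 -1.7
   0.1243 -92.9
   0.1978 177.2
   0.1204 88.5
pullC [ 0.5177 -0.3677  0.051 ]
[[0.5079, -0.3404], [0.5158, -0.3406], [0.5292, -0.3942], [0.5177, -0.3956]]
   0.0079 -1.1
   0.0553 -75.9
   0.0116 -173.1
   0.056 100.1
[ 0.50880763 -0.34216931  0.051     ]
[ 0.45402485 -0.00057864  0.        ]
[0.41744407 0.15164787 0.        ]
[ 4.54981694e-01 -5.79240872e-01 -1.11022302e-16]
```

Tank is near (0.473,-0.369) with yaw ≈8°, light box near (0.478,-0.177) with yaw ≈-2.3°; both views agree to 2 mm. Now a wrist view from above to refine.

```bash
cat >> h.py <<'E'
from scipy.spatial.transform import Rotation as Ro
def tool_R(yaw,th=0,sgn=-1):
    """tool rot for tray with yaw, pull end raised by th; sgn: tool y = sgn*tray x"""
    T=Ro.from_euler('z',yaw)*Ro.from_euler('y',-th)   # tray rotation
    t=np.column_stack([[0,sgn,0],[sgn,0,0],[0,0,-1]]).astype(float)
    return T*Ro.from_matrix(t)
def wray(m,u,v):
    K=m['K'];dx,dy=u-K[0,2],v-K[1,2];rr=np.hypot(dx,dy);a=rr/K[0,0]
    return np.array([np.sin(a)*dx/rr,np.sin(a)*dy/rr,np.cos(a)])
def wpx2w(m,p,q,u,v,z):
    A=m['tool_from_camera'];R=Ro.from_quat(q).as_matrix()
    o=R@A[:3,3]+p; d=R@A[:3,:3]@wray(m,u,v)
    return o+d*(z-o[2])/d[2]
E
python3 - <<'E'
from h import *
from workcell import r,optics
y=np.radians(9)
for s in(1,-1):
  for th in(0,20,35,45):
    for p in((.517,-.366,.05),(.48,-.37,.12),(.56,-.36,.25),(.517,-.177,.2)):
      print(s,th,p,np.round(r.solve_ik(p,tool_R(y,np.radians(th),s).as_quat()),2) if r.solve_ik(p,tool_R(y,np.radians(th),s).as_quat()) is not None else None)
E
```

```text
1 0 (0.517, -0.366, 0.05) [-0.74  0.75  1.43 -0.    0.96 -0.89]
1 0 (0.48, -0.37, 0.12) [-0.78  0.62  1.47 -0.    1.06 -0.94]
1 0 (0.56, -0.36, 0.25) [-0.69  0.61  1.09 -0.    1.43 -0.84]
1 0 (0.517, -0.177, 0.2) [-0.47  0.43  1.55 -0.    1.16 -0.63]
1 20 (0.517, -0.366, 0.05) [-0.87  0.68  1.65  0.48  0.68 -1.39]
1 20 (0.48, -0.37, 0.12) [-0.93  0.54  1.67  0.43  0.81 -1.37]
1 20 (0.56, -0.36, 0.25) [-0.81  0.49  1.36  0.32  1.11 -1.08]
1 20 (0.517, -0.177, 0.2) [-0.6   0.31  1.8   0.33  0.8  -0.96]
1 35 (0.517, -0.366, 0.05) [-0.98  0.69  1.78  1.02  0.66 -1.97]
1 35 (0.48, -0.37, 0.12) [-1.05  0.55  1.8   0.88  0.77 -1.85]
1 35 (0.56, -0.36, 0.25) [-0.91  0.45  1.53  0.66  0.95 -1.4 ]
1 35 (0.517, -0.177, 0.2) [-0.71  0.27  1.98  0.82  0.64 -1.48]
1 45 (0.517, -0.366, 0.05) [-1.05  0.73  1.85  1.32  0.75 -2.32]
1 45 (0.48, -0.37, 0.12) [-1.12  0.58  1.87  1.16  0.83 -2.17]
1 45 (0.56, -0.36, 0.25) [-0.97  0.44  1.64  0.94  0.92 -1.68]
1 45 (0.517, -0.177, 0.2) [-0.79  0.28  2.09  1.25  0.65 -1.94]
-1 0 (0.517, -0.366, 0.05) [-0.74  0.75  1.43 -0.    0.96  2.25]
-1 0 (0.48, -0.37, 
[... 247 characters left out ...]
8, -0.37, 0.12) [-0.93  0.54  1.67  0.43  0.81  1.77]
-1 20 (0.56, -0.36, 0.25) [-0.81  0.49  1.36  0.32  1.11  2.06]
-1 20 (0.517, -0.177, 0.2) [-0.6   0.31  1.8   0.33  0.8   2.18]
-1 35 (0.517, -0.366, 0.05) [-0.98  0.69  1.78  1.02  0.66  1.17]
-1 35 (0.48, -0.37, 0.12) [-1.05  0.55  1.8   0.88  0.77  1.29]
-1 35 (0.56, -0.36, 0.25) [-0.91  0.45  1.53  0.66  0.95  1.74]
-1 35 (0.517, -0.177, 0.2) [-0.71  0.27  1.98  0.82  0.64  1.66]
-1 45 (0.517, -0.366, 0.05) [-1.05  0.73  1.85  1.32  0.75  0.82]
-1 45 (0.48, -0.37, 0.12) [-1.12  0.58  1.87  1.16  0.83  0.97]
-1 45 (0.56, -0.36, 0.25) [-0.97  0.44  1.64  0.94  0.92  1.47]
-1 45 (0.517, -0.177, 0.2) [-0.79  0.28  2.09  1.25  0.65  1.2 ]
```

```bash
python3 - <<'E'
from h import *
from workcell import r,optics,command_gripper
r.reach([.505,-.36,.26],tool_R(np.radians(9),0,1).as_quat())
command_gripper(.044)
st=r.read_state();im,d=optics.get_image("wrist");m=optics.camera_model("wrist")
print(st['time_s'],st['eef_pos'],st['grip_width'])
np.savez("w0.npz",im=im,d=d,p=st['eef_pos'],q=st['eef_rot'],**m)
cv2.imwrite("pics/w0.png",im[:,:,::-1])
E
```

```text
2.05 [ 0.50485079 -0.36015768  0.26005609] 0.044119508998827855
```

View pics/w0.png

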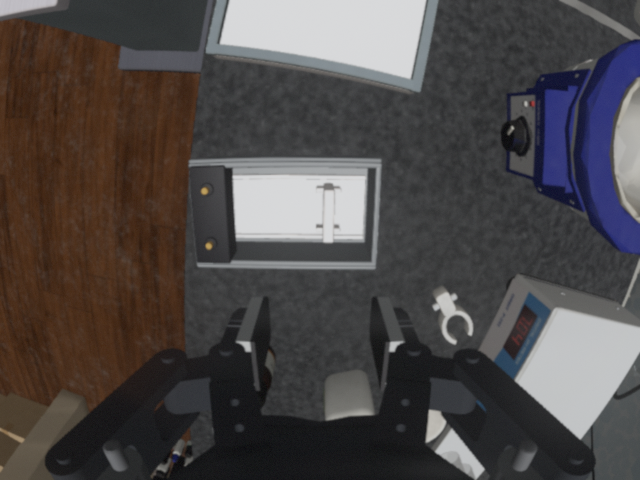

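The wrist view shows the tank at (190–380, 160–268), the pull plate near (328,215), and part of the light box at the top. Enlarging.

```bash
python3 - <<'E'
import cv2,numpy as np
im=np.load("w0.npz")['im'][150:280,180:390,::-1]
cv2.imwrite("pics/w0c.png",cv2.resize(im,None,fx=3.8,fy=3.8,interpolation=cv2.INTER_CUBIC))
E
```

```text
(no output)
```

View pics/w0c.png

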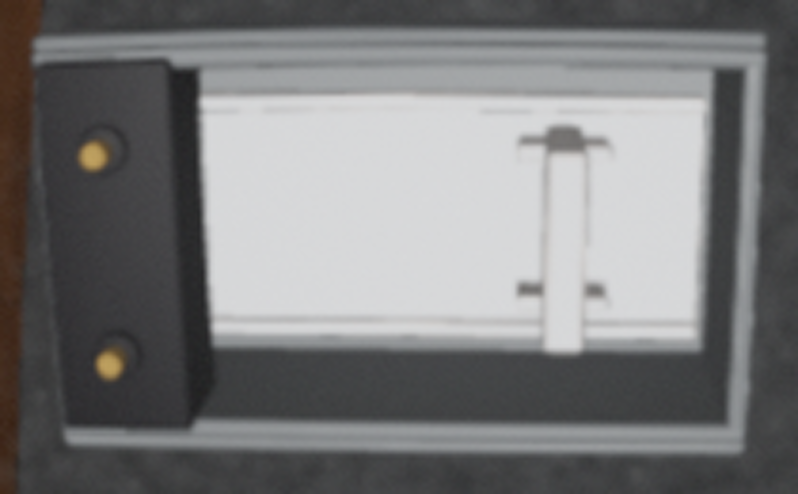

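Crop: pull-plate top corners at (548,152), (585,152), (583,353), (543,353); tray +x end corners at (704,99) and (698,350); rim corners at (33,40), (765,38), (743,450), (65,443).

```bash
python3 - <<'E'
from h import *
w=np.load("w0.npz")
def W(x,y,z): return wpx2w(w,w['p'],w['q'],180+(x+.5)/3.8-.5,150+(y+.5)/3.8-.5,z)
def F(u,v,z): return wpx2w(w,w['p'],w['q'],u,v,z)
def pr(n,P):
    P=np.array(P);print(n,P.mean(0).round(4));print(P[:,:2].round(4).tolist())
    for a,b in zip(P,np.roll(P,-1,0)): e=(b-a)[:2];print("  ",np.linalg.norm(e).round(4),np.degrees(np.arctan2(e[1],e[0])).round(1))
pr("pull",[W(*p,.051) for p in[(548,152),(585,152),(583,353),(543,353)]])
pr("tank",[W(*p,.062) for p in[(33,40),(765,38),(743,450),(65,443)]])
pr("trayend",[W(*p,.014) for p in[(704,99),(698,350)]])
pr("lb near edge",[F(*p,.0395) for p in[(206,54),(420,90)]])
d=w['d'];print(d[215,328],d[200,280],d[160,300])
E
```

```text
pull [ 0.5143 -0.3654  0.051 ]
[[0.5064, -0.3415], [0.515, -0.3401], [0.5228, -0.3892], [0.5131, -0.3907]]
   0.0087 9.1
   0.0497 -81.0
   0.0097 -171.0
   0.0497 97.8
tank [ 0.4741 -0.3672  0.062 ]
[[0.3839, -0.3299], [0.5498, -0.3056], [0.5645, -0.404], [0.3982, -0.4293]]
   0.1677 8.4
   0.0996 -81.5
   0.1682 -171.4
   0.1004 98.2
trayend [ 0.5513 -0.3619  0.014 ]
[[0.5457, -0.328], [0.557, -0.3958]]
   0.0688 -80.5
   0.0688 99.5
lb near edge [ 0.4794 -0.2346  0.0395]
[[0.3807, -0.2324], [0.5781, -0.2368]]
   0.1974 -1.3
   0.1974 178.7
0.3360266 0.37237647 0.3103953
```

Tray pull plate at (0.514,-0.365), yaw 9°. Descend with force guard, centred on the plate.

```bash
python3 - <<'E'
from h import *
from workcell import r,optics,command_gripper
q=tool_R(np.radians(9),0,1).as_quat()
r.move_straight([.5143,-.3654,.11],q,speed=.15)
print(r.move_straight([.5143,-.3654,.041],speed=.06,max_force=8))
st=r.read_state();print(st['eef_pos'],st['contact_force'])
command_gripper(0,force=70)
st=r.read_state();print(st['time_s'],st['eef_pos'],st['contact_force'],st['grip_width'])
im,_=optics.get_image("wrist");cv2.imwrite("pics/w1.png",im[:,:,::-1])
im,_=optics.get_image("side");cv2.imwrite("pics/s1.png",cv2.resize(im[180:340,210:410,::-1],None,fx=3.8,fy=3.7,interpolation=cv2.INTER_CUBIC))
E
```

```text
True
[ 0.51420652 -0.36515887  0.04534787] [-1.79058844  1.13114834  7.23215495]
4.65 [ 0.51372359 -0.3648095   0.04407999] [-0.37051843 -0.10671168  1.53991496] 0.008895774931121593
```

View pics/s1.png

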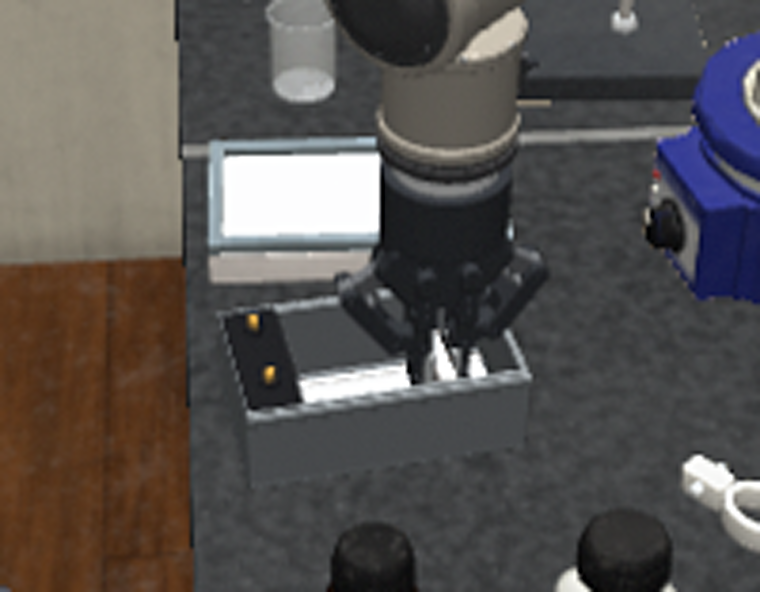

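View pics/w1.png

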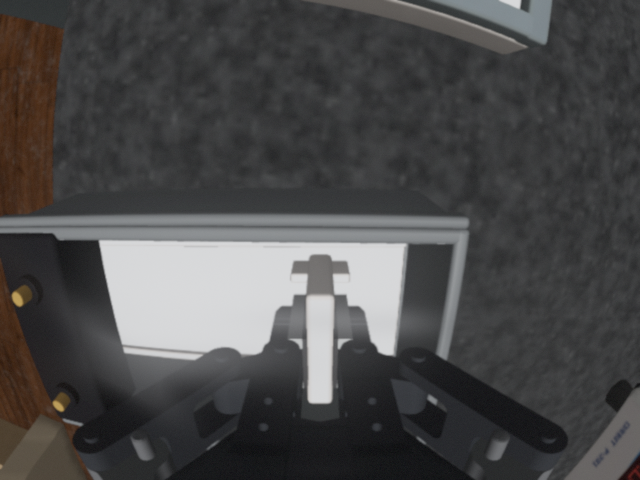

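The side and wrist views show the fingers closed on the pull plate (wrist picture around (320,340)), grip width 8.9 mm. Tilting now, about the tray's rear edge.

```bash
python3 - <<'E'
from h import *
from workcell import r,optics
y=np.radians(9); ex=np.array([np.cos(y),np.sin(y),0]); ez=np.array([0,0,1.])
p0=r.read_state()['eef_pos'].copy(); np.save("p0.npy",p0)
piv=p0-.113*ex; piv[2]=.006; off=np.array([.113,0,p0[2]-.006])
T=lambda th:Ro.from_euler('z',y)*Ro.from_euler('y',-th)
N=8
for i in range(1,N+1):
    f=i/N; th=np.radians(32*f)
    p=piv+T(th).apply(off)+ex*.012*f*f+ez*.002*min(1,2*f)
    s=r.move_straight(p,tool_R(y,th,1).as_quat(),speed=.05,max_force=25)
    st=r.read_state();print(round(32*f),s,st['time_s'],st['contact_force'].round(1),st['torque'].round(2),st['grip_width'].round(4))
    if s: break
im,_=optics.get_image("side");cv2.imwrite("pics/s2.png",cv2.resize(im[180:340,210:410,::-1],None,fx=3.8,fy=3.7,interpolation=cv2.INTER_CUBIC))
im,_=optics.get_image("wrist");cv2.imwrite("pics/w2.png",im[:,:,::-1])
E
```

```text
Traceback (most recent call last):
AttributeError: 'float' object has no attribute 'round'
```

The print failed after the first 4° step; the arm is fine. I'll continue from the saved reference.

```bash
python3 - <<'E'
from h import *
from workcell import r,optics
y=np.radians(9); ex=np.array([np.cos(y),np.sin(y),0]); ez=np.array([0,0,1.])
p0=np.load("p0.npy")
piv=p0-.113*ex; piv[2]=.006; off=np.array([.113,0,p0[2]-.006])
T=lambda th:Ro.from_euler('z',y)*Ro.from_euler('y',-th)
N=8
st=r.read_state();print(st['time_s'],st['eef_pos'],st['contact_force'].round(1))
for i in range(2,N+1):
    f=i/N; th=np.radians(32*f)
    p=piv+T(th).apply(off)+ex*.012*f*f+ez*.002*min(1,2*f)
    s=r.move_straight(p,tool_R(y,th,1).as_quat(),speed=.05,max_force=25)
    st=r.read_state();print(round(32*f),s,st['time_s'],st['contact_force'].round(1),st['torque'].round(2),st['grip_width'])
    if s: break
im,_=optics.get_image("side");cv2.imwrite("pics/s2.png",cv2.resize(im[180:340,210:410,::-1],None,fx=3.8,fy=3.7,interpolation=cv2.INTER_CUBIC))
im,_=optics.get_image("wrist");cv2.imwrite("pics/w2.png",im[:,:,::-1])
E
```

```text
5.075 [ 0.51047935 -0.36531974  0.05221646] [-0.3  0.2 -1.5]
8 False 5.4 [ 1.  -0.4 -1.2] [-0.03  0.07 -0.03] 0.008984954432299156
12 False 5.7167 [ 0.1 -0.4 -1. ] [-0.07  0.11 -0.  ] 0.008924797515884682
16 False 6.0333 [-0.1  0.1 -0.9] [-0.01  0.18  0.06] 0.009103009006221914
20 False 6.3333 [ 0.8  0.  -1.2] [-0.11  0.22 -0.05] 0.009108018305371966
24 False 6.625 [ 0.1 -0.5 -1.3] [-0.05  0.28 -0.03] 0.008763506692066025
28 False 6.9083 [ 0.5 -0.  -0.8] [-0.05  0.28  0.05] 0.009548844356499313
32 False 7.1917 [ 0.2 -0.3 -1.2] [-0.12  0.39 -0.05] 0.008548344503060546
```

View pics/s2.png

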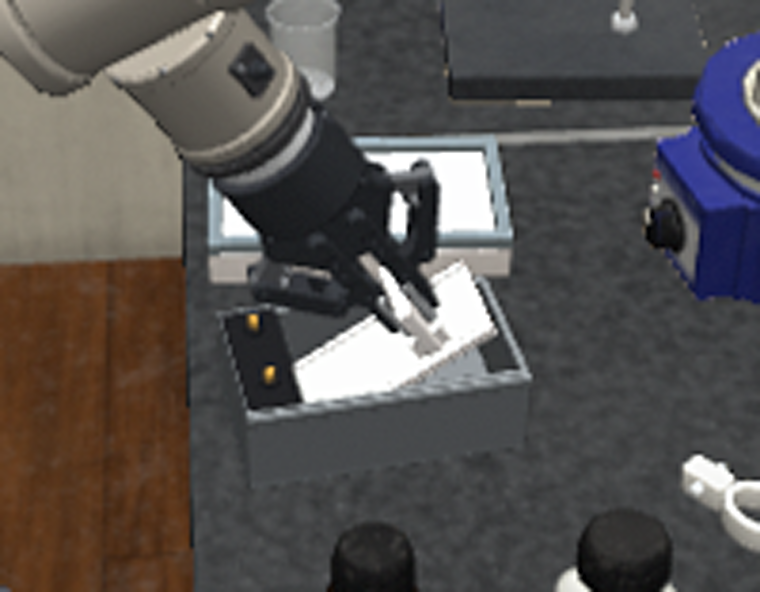

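View pics/w2.png

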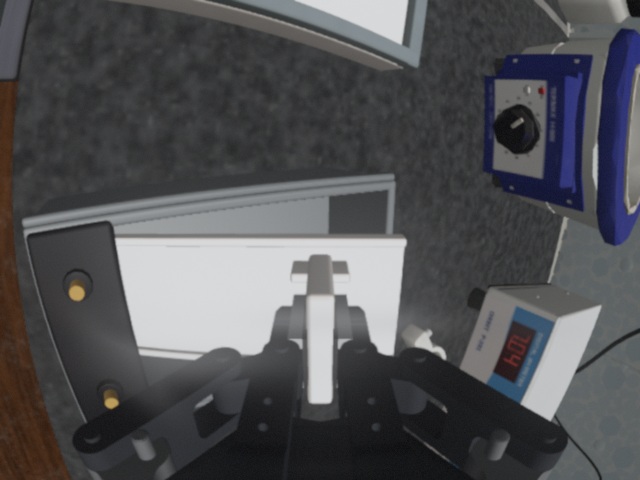

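Side view: tray tilted ~32°, front end (465,270) above the tank rim, no slip. Now draw out along the slant, lift, level out and move above the light box.

```bash
python3 - <<'E'
from h import *
from workcell import r,optics
y=np.radians(9); th=np.radians(32)
T=Ro.from_euler('z',y)*Ro.from_euler('y',-th)
def go(p,q=None,speed=.1,mf=25):
    s=r.move_straight(p,q,speed=speed,max_force=mf);st=r.read_state()
    print(s,st['time_s'],st['eef_pos'].round(4),st['contact_force'].round(1),round(st['grip_width'],4))
    if s: raise SystemExit("stopped")
p=r.read_state()['eef_pos']
p=p+T.apply([.055,0,0]); go(p)
p=p+[0,0,.11]; go(p,speed=.12)
p=p+[0,.06,0.03]; go(p,tool_R(np.radians(5),np.radians(16),1).as_quat(),speed=.1)
yl=np.radians(-1.8); c=np.array([.479,-.175,0])+.038*np.array([np.cos(yl),np.sin(yl),0])
c[2]=.20; go(c,tool_R(yl,0,1).as_quat(),speed=.12)
r.hold(.2)
st=r.read_state();im,d=optics.get_image("wrist");m=optics.camera_model("wrist");np.savez("w3.npz",im=im,d=d,p=st['eef_pos'],q=st['eef_rot'],**m)
cv2.imwrite("pics/w3.png",im[:,:,::-1])
im,_=optics.get_image("side");cv2.imwrite("pics/s3.png",cv2.resize(im[130:290,210:410,::-1],None,fx=3.8,fy=3.7,interpolation=cv2.INTER_CUBIC))
E
```

```text
False 7.9917 [ 0.5348 -0.361   0.1288] [ 0.1  0.2 -1. ] 0.0087
False 9.0583 [ 0.5348 -0.3611  0.2382] [ 0.4 -0.6 -1.1] 0.0087
False 9.875 [ 0.5349 -0.3015  0.2683] [-0.3 -0.7 -1.2] 0.0088
False 11.225 [ 0.5171 -0.1768  0.2003] [-0.2  0.5 -2.4] 0.0092
```

View pics/s3.png

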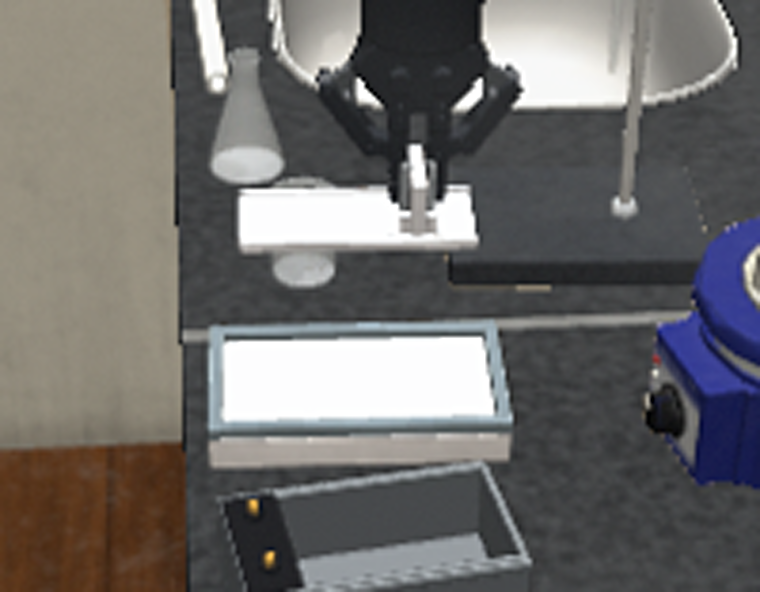

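View pics/w3.png

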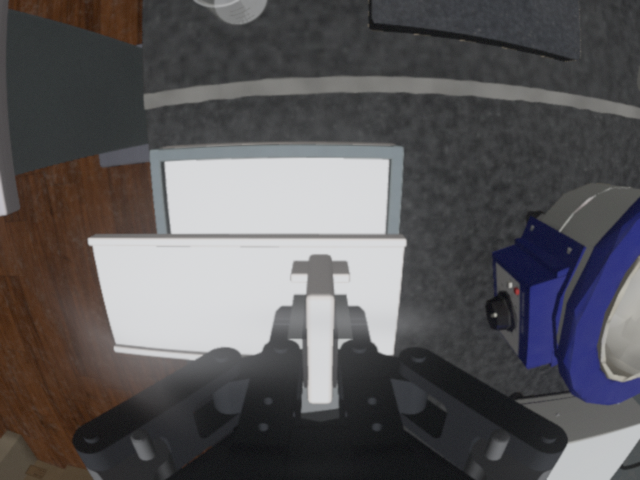

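The tray hangs level; wrist view shows its far rim at (89,239)–(405,240), and the frame's far edge at (151,149)–(403,146). Check both against each other.

```bash
python3 - <<'E'
from h import *
w=np.load("w3.npz"); print(w['p'])
F=lambda u,v,z: wpx2w(w,w['p'],w['q'],u,v,z)
a,b=F(151,150,.0395),F(403,146,.0395)
e=b-a;an=np.arctan2(e[1],e[0]);print("frame far",a,b,np.linalg.norm(e[:2]),np.degrees(an))
c=(a+b)/2+.061*np.array([np.sin(an),-np.cos(an),0]);print("box centre",c)
zt=w['p'][2]-.038+.008
a,b=F(89,238,zt),F(405,238,zt)
e=b-a;an=np.arctan2(e[1],e[0]);print("tray far",a,b,np.linalg.norm(e[:2]),np.degrees(an))
print("tray c",(a+b)/2+.033*np.array([np.sin(an),-np.cos(an),0]))
E
```

```text
[ 0.51697849 -0.17667353  0.20027193]
frame far [ 0.38642627 -0.10985553  0.0395    ] [ 0.58255812 -0.11684558  0.0395    ] 0.19625636639391456 -2.041130038030458
box centre [ 0.48231956 -0.17431185  0.0395    ]
tray far [ 0.40905459 -0.14075616  0.17027193] [ 0.55487999 -0.14550733  0.17027193] 0.14590278366064144 -1.8661074964610889
tray c [ 0.48089268 -0.17611424  0.17027193]
```

```bash
python3 - <<'E'
from h import *
from workcell import r,optics,command_gripper
p=r.read_state()['eef_pos']+[.001,.001,0]
r.move_straight([p[0],p[1],.082],tool_R(np.radians(-1.9),0,1).as_quat(),speed=.1,max_force=20)
s=r.move_straight([p[0],p[1],.066],speed=.015,max_force=5)
r.hold(.3)
st=r.read_state();print(s,st['time_s'],st['eef_pos'],st['contact_force'],st['torque'])
im,_=optics.get_image("side");cv2.imwrite("pics/s4.png",cv2.resize(im[160:290,230:390,::-1],None,fx=4.6,fy=4.6,interpolation=cv2.INTER_CUBIC))
E
```

```text
True 13.95 [ 0.51786594 -0.17553299  0.06953012] [-1.26185957  1.17445498  5.78787316] [ 0.09742727 -0.01245276 -0.01158784]
```

View pics/s4.png

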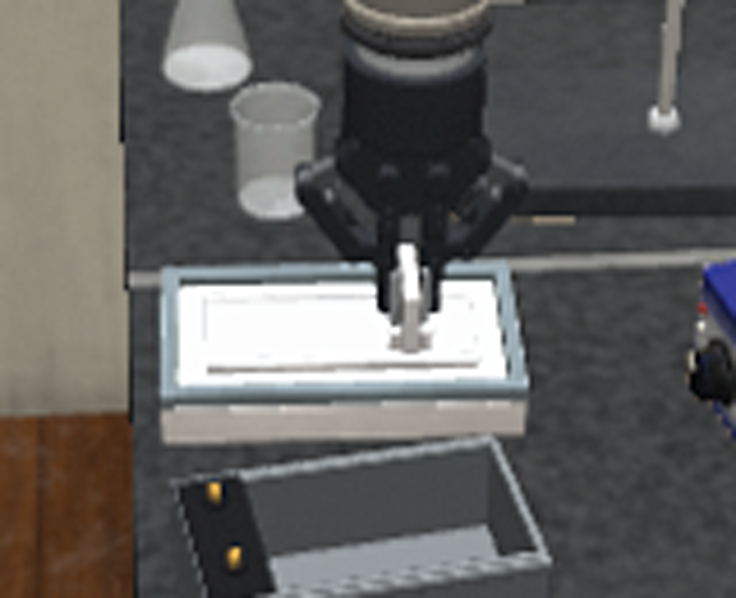

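The tray outline (205–480, 295–372) lies inside the frame, and contact came at the expected height (TCP z 0.0695). Releasing.

```bash
python3 - <<'E'
from h import *
from workcell import r,optics,command_gripper
command_gripper(.035); r.hold(.2)
p=r.read_state()['eef_pos']
print(r.move_straight([p[0],p[1],.13],speed=.06,max_force=10))
r.move_straight([p[0],p[1],.24],speed=.15)
r.move_straight([p[0]-.04,p[1]-.06,.26],speed=.15); r.hold(.3)
st=r.read_state();print(st['time_s'],st['eef_pos'],st['contact_force'])
im,d=optics.get_image("wrist");m=optics.camera_model("wrist");np.savez("w5.npz",im=im,d=d,p=st['eef_pos'],q=st['eef_rot'],**m)
cv2.imwrite("pics/w5.png",im[:,:,::-1])
im,_=optics.get_image("side");cv2.imwrite("pics/s5.png",cv2.resize(im[140:380,230:390,::-1],None,fx=2.5,fy=2.5,interpolation=cv2.INTER_CUBIC))
E
```

```text
False
17.5667 [ 0.47755213 -0.23458769  0.25976042] [-0.34885546 -0.17363767 -0.12323434]
```

View pics/s5.png

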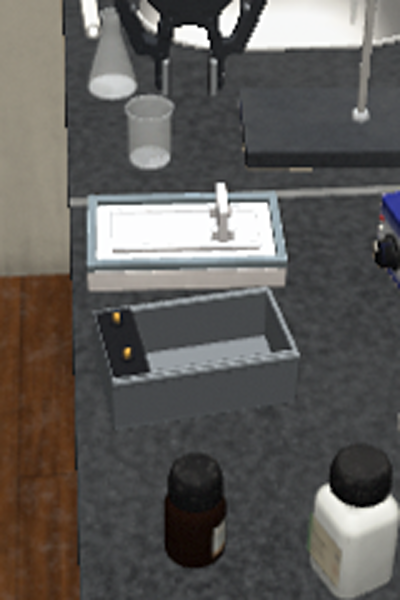

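View pics/w5.png

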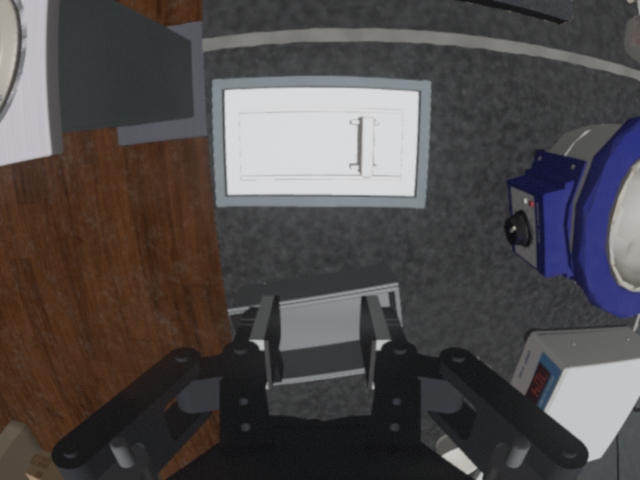

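The wrist view shows the tray (240–403, 110–180) centred in the panel (224–420, 88–197), lying flat. The beaker, flask and bottle stand where they were, and the arm is clear. Handing in.

```bash
python3 - <<'E'
from workcell import r
print(r.finish_job(), r.read_state()['time_s'])
E
```

```text
the job is handed in; nothing more can be done
the job is handed in; nothing more can be done
```

The tray is out of the tank and lying flat on the light box panel, inside the frame. I handed the job in at about 17.6 s, and no verdict is reported.

- **Removal:** I gripped the upright pull plate and raised that end to 32° (0.56 rad), turning about the tray's caught end. I then drew the tray out along the slant, and the outside force stayed at about 1 N with no sign of slipping.
- **Placing:** I levelled the tray over the light box and lowered it at 15 mm/s until it touched, at the height I expected (about 6 N). Then I opened the fingers and moved the arm clear.
- **Last checks:** In the final pictures the tray lies flat and centred on the panel, with a margin all round. The beaker, flask and brown bottle stand where they were. The force on the tool read near zero. These position checks are by eye from the pictures.
- **What disagreed:** The descent to grip stopped on light contact (about 8 N) roughly 4 mm above my target, so the grip was slightly higher on the plate than planned. My estimates of the light box centre differed by about 3 mm between cameras, well inside the allowed margin. One script stopped on a print error after the first 4° of tilt; I carried on from there without trouble.

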